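# Lift the strainer basket out of the pickle pot with the copper hook

### The arm

A 6-joint arm with a two-finger parallel gripper is mounted at the origin on the work surface. World frame = base frame: x ahead of the robot, y to its left, z up, the work surface at z = 0. Lengths are in m, angles in rad, forces in N, time in s.
With the tool pointing down it reaches from about 0.35 to 0.975 m from the base axis. Payload 4.9 kg.
Tool frame: the origin (TCP) lies at the very end of the fingers, on their centre line; the grasp point (between the pads) lies ctrl.hold_point_z behind it (ctrl.hold_point_z is the distance from the TCP to the grasp point, in m); z points along the fingers, y is the line along which they close (so a half turn about z gives the same grasp; the last joint's range is limited). The gripper opens to 85 mm and grips with 20 to 120 N. Pads are 22 mm wide; open, the fingers measure 114 mm over their backs; the gripper's body (76 mm by 85 mm) begins 54 mm behind the grasp point. The pads swing forward as they close: fully open they stand 13 mm farther back than shut.
Start: joints at [-1.427, 0.053, 1.613, -0, 1.476, -0.119], TCP at [0.162, -0.604, 0.231] pointing down, gripper open.
Joint ranges: [-3.01, 3.01], [-1.01, 2.22], [0.06, 2.58], [-1.02, 4.17], [0.09, 2.62], [-3.14, 3.14]. Speed limits (rad/s): [2.57, 2.57, 3.14, 3.14, 3.14, 3.14].

### API

Orientations are given as a rotation vector (axis times angle).
In Python, from station import ctrl gives the robot as it stands. The module is installed in compiled form; this text tells all that it offers.
- The arm moves only by the tool jog_arm, never from a script. Its argument "deltas" is a list of rows, each a list of 3 entries, a list of its own where there are three numbers: the closure, from -1 (fully open) to 1 (shut), then the shift along the world's x, y, z scaled (see below), then the turn, a rotation vector about the world's x, y, z scaled (see below). A call has 1 to 12 rows; each row is the pose to reach, as a shift and turn from the pose commanded when the call began, turning the shorter way round; what a row does not reach only later rows make up. The controller multiplies each number of a shift by 0.4 m and each number of a turn by 180 degrees. A row lasts 1/12 s, in which the tool goes at most 41.7 mm and 7.16 degrees, less where a joint would pass 70% of its speed; a pose out of reach is approached as far as the arm can. A call with a number of a shift or a turn outside -1 to 1 is refused whole. A call with a gripper value outside its range is refused whole. The fingers move at their own pace and stop on an object; "squeeze" is the grip in N (left out, the last holds). Time passes only in rows, so rows that repeat a pose let the fingers close. It gives the time, the measured TCP pose, the force, the opening and the grip force at its end, in the units of the state.
- ctrl.get_obs(): the state, without advancing time (a new reading comes with each control period).
- ctrl.get_image(name): name is "side" or "top" or "wrist"; returns the picture (420x560x3 uint8, red, green, blue); there is no depth.
- ctrl.get_calibration(name): a dict with "K" (3x3 intrinsics, pixels), "extrinsics" (4x4, takes a point from world to camera coordinates). Camera axes: x right, y down, z forward; pixel columns grow to the right and rows downward; lengths in m; the calibration is good to about 2 mm. A picture is of the moment at which its call begins: read the wrist's pose just before it. get_calibration takes no time and is no camera call; for the wrist camera it gives the pose at the moment of the call.
- ctrl.finish_job(): hands the job in; it is judged then, once.
The state is a dict: "t": time; "q": joint angles; "dq": joint speeds; "effort": joint torques, N m; "tool_pos": TCP position; "tool_rot": TCP orientation; "contact_force": force on the tool from outside, world axes, zero at the start; "wrist_torque": the same for the moment, N m; "opening": finger opening in m; "grip_force": force on a finger pad.
Only numpy, scipy, OpenCV 4.12 (cv2) and the standard library are available. Lean on these libraries where they do the work, as an engineer would, in place of code of your own. Each camera call takes 0.05 s, during which the arm holds its last target. There are 200 camera calls.

### The job

Take the copper hook from its mug, dip it into the black pickle pot, catch the wire bail of the strainer basket (it has flopped to one side or the other) and lift the basket out with the bangle still in it. Set the basket down gently and upright on the blue draining tray, unhook it, and put the hook back in its mug, prong down. Pickle is acid: the gripper itself must touch neither pot, basket nor bangle; do not tip or shift the pot or the mug, and leave the other things on the bench alone.

Things in the scene. Friction and masses are not known exactly. Their poses are not given: they have to be found in the camera images.
- pot: the pickle pot: a black, round, open stoneware pot standing on the bench, loose, 1.3 kg, 80 mm tall; outer diameter 136 mm at the foot and 158 mm at the rim, walls 5 mm, inner floor 6 mm above its origin. Dry. Origin: centre of its underside; z up.
- basket: white perforated plastic strainer basket standing loose in the pot, 0.3 to 0.6 kg with its bail, round, 36 mm tall, 82 mm in diameter at the foot, 90 mm at the rim. Origin: centre of its underside; z up. A free-swinging copper wire bail hangs on two pegs at its rim (see basket_hinge); hung from the upright bail, the basket hangs level.
- basket_hinge (a point): middle of the bail's hinge line, which is the basket's y axis, 33 mm above its origin. The bail (4 mm wire arch) is 94 mm wide there and 52 mm high. It lies flopped to the basket's +x or -x side, on its stop 0.95 rad from upright: crown centre 42 mm to that side, 30 mm above this point, below the pot's rim. Which side is not told and varies: look, or feel for it with the hook.
- bangle: round brass bangle of 6 mm wire lying in the basket, 68 mm outer and 56 mm inner diameter, 45 g. Origin: centre of its underside.
- hook: the pickle hook, 70 g: square wooden handle (14 x 14 mm, from 105 to 180 mm above the origin along own z), copper shank (5 mm wire) below it, bent at the foot into a prong towards own +x that rises a little: wire centre from (4, 0, 0) to the tip (21, 0, 7) mm. Origin: foot of the shank. Starts standing in the mug, prong down, leaning 0.38 rad, its handle over the mug's -x rim.
- hook_tip (a point): the tip of the prong, at (21, 0, 7) mm in the hook's frame
- hook_grip (a point): a point on the handle's axis, 150 mm above the hook's origin (30 mm from the handle's end)
- mug: white stoneware mug with an ear at its own +y, loose, 0.6 kg, 95 mm tall, outer diameter 68 mm at the foot and 72 mm at the rim, walls 4 mm, inner floor 6 mm above its origin. Origin: centre of its underside; z up.
- tray: blue plastic draining tray fixed to the bench, 190 mm (own x) by 150 mm (own y), rim 15 mm high, walls 4 mm, inner floor 4 mm above its origin. Origin: centre of its underside.
- charcoal_a: black charcoal soldering block, 130 x 65 x 30 mm, lying; origin at the centre of its underside. Bystander, leave alone.
- charcoal_b: a second, equal charcoal block. Bystander.
- flux_jar: white jar with a blue lid, 56 mm in diameter, 60 mm tall; origin at the centre of its underside. Bystander.
- salt_jar: clear jar with a red lid, 60 mm in diameter, 55 mm tall; origin at the centre of its underside. Bystander.
- tweezers: steel cross-lock tweezers with dark wooden pads, 160 x 22 x 8 mm, lying along their own x axis; origin at the middle. Bystander.
- flux_brush: flat bench brush with a red handle, 170 mm long, lying along its own x axis. Bystander.
Mind the look-alikes: they are no part of the job. Leave any yellow look-alike of the tray alone. What is shaped like the basket but pink is not meant.

How it is judged:
On the way, in this order (a step that is already met when the one before it is completed fails the run):
1. the hook, held in the gripper, is dipped into the pot: its tip is inside the pot and below the rim (contact force between hook and the fingers above 2 N and horizontal distance between hook_tip and pot below 0.07 m and z of hook_tip in the frame of pot below 0.076 m), for 0.1 s.
2. the basket hangs from the hook, clear of the pot's rim (z of basket in the frame of pot above 0.083 m and contact force between hook and basket above 1 N and contact force between hook and the fingers above 2 N), for 0.2 s.
3. the basket stands upright on the draining tray and the hook no longer touches it (x of basket in the frame of tray between -0.055 and 0.055 m and y of basket in the frame of tray between -0.035 and 0.035 m and z of basket in the frame of tray between 0 and 0.009 m and angle between basket's own z axis and vertical below 0.08 rad and contact force between hook and basket below 0.05 N and linear speed of basket below 0.02 m/s), for 0.2 s.
At the end, for the whole second after the job is handed in: The basket stands upright (within 0.08 rad) on the tray's floor, within 55 mm (tray x) and 35 mm (tray y) of its centre, bangle in it; the hook stands in the mug, prong down, foot within 34 mm of the mug's axis and 25 mm of its underside's height; pot and mug upright; all at rest (x of basket in the frame of tray between -0.055 and 0.055 m and y of basket in the frame of tray between -0.035 and 0.035 m and z of basket in the frame of tray between 0 and 0.009 m and angle between basket's own z axis and vertical below 0.08 rad and horizontal distance between bangle and basket below 0.02 m and z of bangle in the frame of basket below 0.02 m and horizontal distance between hook and mug below 0.034 m and z of hook in the frame of mug between 0 and 0.025 m and linear speed of basket below 0.02 m/s and linear speed of hook below 0.03 m/s and angle between each of mug, pot's own z axis and vertical below 0.1 rad and angle between hook's own z axis and vertical below 0.8 rad); the robot touches nothing.
It fails at once if the gripper or arm touches pot, basket or bangle (contact force between any of the fingers, the arm and pot above 0.5 N or contact force between any of the fingers, the arm and basket above 0.5 N or contact force between any of the fingers, the arm and bangle above 0.5 N).
It fails at once if the basket is tipped by more than 0.5 rad or loses the bangle (angle between basket's own z axis and vertical above 0.5 rad or distance between bangle and basket above 0.04 m).
It fails at once if the basket is dropped or slammed on to the tray (over 25 N) (contact force between basket and tray above 25 N).
It fails at once if the pot or the mug is shifted by more than 30 mm or tipped by more than 0.3 rad (distance of any of pot, mug from where it was at the start of the episode above 0.03 m or angle between any of pot, mug's own z axis and vertical above 0.3 rad).
It fails at once if a bystander is shifted by more than 25 mm (distance of any of charcoal_a, charcoal_b, flux_jar, salt_jar, tweezers, flux_brush from where it was at the start of the episode above 0.025 m).
It also fails if it takes over 72 s, if anything falls off the work surface, if the arm or the gripper's body presses on something with over 40 N, if the wrist force passes 120 N, or if a joint passes its speed limit or range.

## Working session

There is one attempt and no reset: what is moved stays moved. The work goes in short steps, Python scripts to look and compute and a tool call to move; the robot and the scene stay as the last step left them, time stands still between calls to the robot, and variables do not carry over. Pictures are saved under pics/ and viewed, at most 10 in all, crops included, and the job is handed in when it is done.

Besides the shell and the picture viewer there is one more tool, called after "Call:" as name(argument=value, ...) on one line, values as JSON. jog_arm: Moves the arm, as the interface text tells. Its arguments: {"type":"object","properties":{"deltas":{"type":"array","items":{"type":"array"}},"squeeze":{"type":"number"}},"required":["deltas"]}

```bash
mkdir -p pics
python3 - <<'E'
from station import ctrl
import cv2, numpy as np
o=ctrl.get_obs(); print(o['t'],o['tool_pos'],o['tool_rot'],o['opening'],ctrl.hold_point_z)
for n in ['side','top','wrist']:
    c=ctrl.get_calibration(n); im=ctrl.get_image(n); cv2.imwrite(f'pics/{n}0.png',im[:,:,::-1])
    np.set_printoptions(precision=4,suppress=True); print(n,c['K'].tolist(),c['extrinsics'])
E
```

```text
0.0 [ 0.16227585 -0.60291052  0.23004354] [-3.11243216e+00 -4.11331850e-01  2.71511886e-05] 0.08515588802403488 0.0187
side [[541.5744577226318, 0.0, 275.6915972482251], [0.0, 541.5744577226318, 204.17190157177225], [0.0, 0.0, 1.0]] [[-0.9382 -0.346  -0.0099  0.4279]
 [-0.2575  0.7168 -0.648   0.1859]
 [ 0.2313 -0.6054 -0.7616  1.3593]
 [ 0.      0.      0.      1.    ]]
top [[538.873736781042, 0.0, 276.81246676719303], [0.0, 538.873736781042, 210.23171756571506], [0.0, 0.0, 1.0]] [[ 0.0257 -0.9996  0.0126 -0.0058]
 [-0.9804 -0.0277 -0.1949  0.4744]
 [ 0.1952 -0.0074 -0.9807  1.6615]
 [ 0.      0.      0.      1.    ]]
wrist [[307.7463933963722, 0.0, 280.4642683059348], [0.0, 307.7463933963722, 214.97314782982787], [0.0, 0.0, 1.0]] [[ 0.2593 -0.9658 -0.0014 -0.6247]
 [-0.9202 -0.2474  0.3033 -0.0392]
 [-0.2933 -0.0774 -0.9529  0.3801]
 [ 0.      0.      0.      1.    ]]
```

View pics/top0.png

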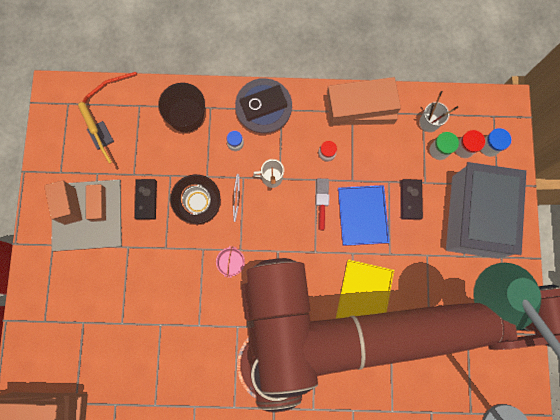

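View pics/side0.png

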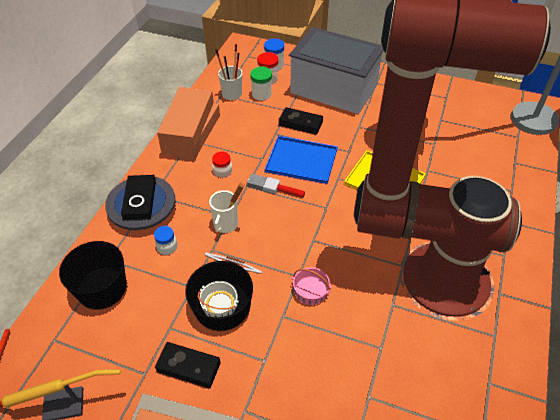

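The top view shows the pot with the basket at (195,200), an empty black decoy pot at (182,107), and the pink decoy basket at (230,262). The mug with the hook is at (272,173), the brush cup at (433,117), the blue tray at (362,215) and the yellow tray at (365,288). By the description I choose (195,200), (272,173) and (362,215). I'll check these in one close crop.

Run:
```python
import cv2, numpy as np
t=cv2.imread('pics/top0.png'); s=cv2.imread('pics/side0.png')
r=lambda im,x,y,w,h:cv2.resize(im[y:y+h,x:x+w],(400,300),interpolation=cv2.INTER_CUBIC)
m=np.vstack([np.hstack([r(t,155,170,80,60),r(t,235,145,80,60)]),np.hstack([r(s,175,255,96,72),r(s,184,175,80,60)])])
cv2.imwrite('pics/m1.png',m)
```

```text
(no output)
```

View pics/m1.png

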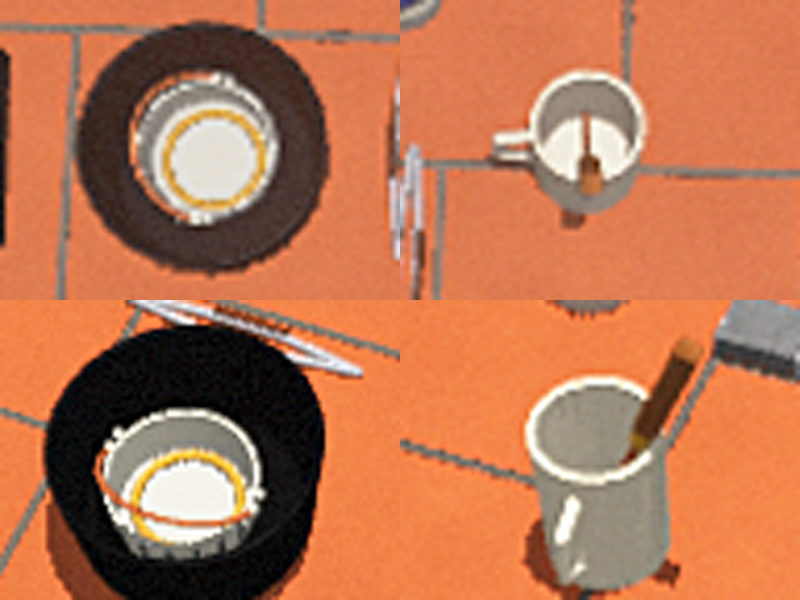

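The top crops show the white basket with the bangle in the black pot, its bail flopped to image-left (+y world), with hinges near full-image pixels (198.6,185.6) and (195,213.6). The hook leans in the white mug with its handle towards −x and its end near (273.6,182) in top and (241.6,184) in side. The choice is confirmed, so I measure.

```bash
cat > h.py <<'E'
from station import ctrl
import cv2, numpy as np
np.set_printoptions(precision=4,suppress=True)
def ray(c,p):
    R,t=c['extrinsics'][:3,:3],c['extrinsics'][:3,3]
    d=R.T@np.linalg.inv(c['K'])@np.array([p[0],p[1],1.]); return -R.T@t,d/np.linalg.norm(d)
def onz(c,p,z):
    o,d=ray(c,p); return o+d*(z-o[2])/d[2]
def tri(c1,p1,c2,p2):
    o1,d1=ray(c1,p1);o2,d2=ray(c2,p2)
    s=np.linalg.lstsq(np.c_[d1,-d2],o2-o1,rcond=None)[0]
    a,b=o1+s[0]*d1,o2+s[1]*d2; return (a+b)/2,np.linalg.norm(a-b)
def proj(c,P):
    q=c['K']@(c['extrinsics'][:3,:3]@P+c['extrinsics'][:3,3]); return q[:2]/q[2]
def comps(m,x0,y0,x1,y1,amin=8):
    k=np.zeros_like(m);k[y0:y1,x0:x1]=m[y0:y1,x0:x1]
    cs,_=cv2.findContours(k,cv2.RETR_EXTERNAL,cv2.CHAIN_APPROX_NONE)
    return sorted([c for c in cs if cv2.contourArea(c)>=amin],key=cv2.contourArea)[::-1]
E
python3 - <<'E'
from h import *
T,S=ctrl.get_calibration('top'),ctrl.get_calibration('side')
t,s=cv2.imread('pics/top0.png'),cv2.imread('pics/side0.png')
ht,hs=[cv2.cvtColor(i,cv2.COLOR_BGR2HSV) for i in (t,s)]
# pot (top silhouette = rim circle)
# rim silhouette in each view -> ellipse centre
ell=[]
for h,b in ((ht,(150,165,240,235)),(hs,(180,255,262,335))):
    c=comps((h[...,2]<75).astype(np.uint8)*255,*b)[0]; ell.append(c); print('pot',cv2.fitEllipse(cv2.convexHull(c)),cv2.boundingRect(c))
p=cv2.fitEllipse(cv2.convexHull(ell[0]))[0]; print('pot rim',onz(T,p,.08))
# white things in top
w=((ht[...,1]<90)&(ht[...,2]>120)).astype(np.uint8)*255
for n,b in (('basket',(170,178,222,220)),('mug',(263,155,290,190))):
    for c in comps(w,*b)[:2]: print(n,cv2.boundingRect(c),cv2.contourArea(c),cv2.fitEllipse(cv2.convexHull(c)))
for z in (.042,.039): print('hinges',z,onz(T,(198.6,185.6),z),onz(T,(195,213.6),z))
# tray
for h,C,b in ((ht,T,(330,175,400,255)),(hs,S,(255,130,350,190))):
    m=cv2.inRange(h,(105,120,60),(130,255,255)); c=comps(m,*b)[0]; q=cv2.boxPoints(cv2.minAreaRect(c)); a=cv2.approxPolyDP(c,6,True)[:,0]
    print('tray',a.tolist()); print(np.array([onz(C,x,.015) for x in a]))
# handle
for h,b in ((ht,(255,160,290,200)),(hs,(215,175,250,215))):
    m=cv2.inRange(h,(5,80,30),(16,255,165)); 
    for c in comps(m,*b,3): print('handle',cv2.minAreaRect(c),cv2.boxPoints(cv2.minAreaRect(c)).tolist())
print(tri(T,(273.6,182),S,(241.6,184)))
# mug rim: top vs side ellipse centres from zoom crop
print('mug rim',tri(T,(235+187.5/5,145+115/5),S,(184+195/5,175+130/5)))
E
```

```text
pot ((195.2863311767578, 198.92877197265625), (48.87971878051758, 49.71839141845703), 144.5960235595703) (171, 175, 49, 49)
pot ((219.71099853515625, 294.68914794921875), (66.85308837890625, 70.66961669921875), 6.448919773101807) (186, 261, 67, 70)
pot rim [0.4965 0.2619 0.08  ]
basket (182, 184, 29, 31) 591.5 ((196.0257110595703, 198.931396484375), (27.67200469970703, 29.482465744018555), 178.3126983642578)
mug (263, 159, 27, 29) 477.5 ((273.4064636230469, 173.35704040527344), (26.777544021606445, 31.345949172973633), 122.24276733398438)
hinges 0.042 [0.5487 0.2594 0.042 ] [0.4572 0.2658 0.042 ]
hinges 0.039 [0.5494 0.2598 0.039 ] [0.4577 0.2663 0.039 ]
tray [[383, 186], [338, 188], [343, 244], [388, 242]]
[[ 0.5712 -0.3381  0.015 ]
 [ 0.5603 -0.1909  0.015 ]
 [ 0.3767 -0.2075  0.015 ]
 [ 0.3871 -0.3517  0.015 ]]
tray [[277, 137], [265, 171], [327, 182], [336, 146]]
[[ 0.5735 -0.3306  0.015 ]
 [ 0.5562 -0.1815  0.015 ]
 [ 0.3728 -0.2007  0.015 ]
 [ 0.3901 -0.3532  0.015 ]]
handle ((272.5, 177.5), (3.0, 11.0), 0.0) [[271.0, 183.0], [271.0, 172.0], [274.0, 172.0], [274.0, 183.0]]
hand
[... 331 characters left out ...]
], [262.0, 180.0]]
handle ((236.07546997070312, 193.76416015625), (5.9248433113098145, 17.580272674560547), 29.05460548400879) [[229.2169952392578, 200.0094451904297], [237.7547149658203, 184.6415252685547], [242.93394470214844, 187.5188751220703], [234.39622497558594, 202.8867950439453]]
handle ((228.75003051757812, 206.25003051757812), (1.4142134189605713, 4.949747085571289), 45.0) [[226.50003051757812, 207.50003051757812], [230.00003051757812, 204.00003051757812], [231.00003051757812, 205.00003051757812], [227.50003051757812, 208.50003051757812]]
(array([0.5356, 0.0198, 0.1724]), np.float64(0.0023838012932307457))
mug rim (array([0.5967, 0.0236, 0.0902]), np.float64(0.007154948581671771))
```

```bash
cat >> h.py <<'E'
from scipy.spatial.transform import Rotation as Ro
def toolR(yaw,tilt=0.):  # tool x heads along yaw (world), tool z tips towards it by tilt
    x=np.array([np.cos(yaw),np.sin(yaw),0]);z=np.array([0,0,1.])
    zz=np.sin(tilt)*x-np.cos(tilt)*z; xx=np.cos(tilt)*x+np.sin(tilt)*z
    return np.c_[xx,np.cross(zz,xx),zz]
def delta(pos,R,tag=''):
    o=ctrl.get_obs(); Rc=Ro.from_rotvec(o['tool_rot']).as_matrix()
    print(tag,'shift',((np.array(pos)-o['tool_pos'])/.4).round(4).tolist(),'turn',(Ro.from_matrix(R@Rc.T).as_rotvec()/np.pi).round(4).tolist())
def st():
    o=ctrl.get_obs(); print('t',o['t'],'pos',o['tool_pos'],'F',o['contact_force'],'M',o['wrist_torque'],'op',o['opening'],'grip',o['grip_force'],'q',o['q']); return o
E
python3 - <<'E'
from h import *
delta((.47,-.0,.30),toolR(0,.2),'A')
delta((.517,.02,.22),toolR(0,.38),'B')
o=ctrl.get_obs();c=ctrl.get_calibration('wrist');R=Ro.from_rotvec(o['tool_rot']).as_matrix()
print('cam in tool',R.T@(ray(c,(0,0))[0]-o['tool_pos']),'fwd',R.T@c['extrinsics'][2,:3])
E
```

```text
A shift [0.7693, 1.5076, 0.1742] turn [0.0079, -0.0633, -0.0834]
B shift [0.8868, 1.5576, -0.0258] turn [0.0154, -0.1203, -0.0827]
cam in tool [ 0.0776  0.0005 -0.143 ] fwd [-0.3035  0.0003  0.9528]
```

Call:
jog_arm(deltas=[[-1,[0.385,0.75,0.09],[0.004,-0.03,-0.04]],[-1,[0.385,0.75,0.09],[0.004,-0.03,-0.04]],[-1,[0.385,0.75,0.09],[0.004,-0.03,-0.04]],[-1,[0.385,0.75,0.09],[0.004,-0.03,-0.04]],[-1,[0.385,0.75,0.09],[0.004,-0.03,-0.04]],[-1,[0.385,0.75,0.09],[0.004,-0.03,-0.04]],[-1,[0.385,0.75,0.09],[0.004,-0.03,-0.04]],[-1,[0.385,0.75,0.09],[0.004,-0.03,-0.04]],[-1,[0.385,0.75,0.09],[0.004,-0.03,-0.04]]])

```text
t: 0.9
tool_pos: [0.3184, -0.2993, 0.2682]
tool_rot: [-3.13, -0.224, -0.153]
contact_force: [-0.6, -0.6, -0.3]
opening: 0.0854
grip_force: 0.0
```

Call:
jog_arm(deltas=[[-1,[0.385,0.75,0.085],[0.004,-0.033,-0.043]],[-1,[0.385,0.75,0.085],[0.004,-0.033,-0.043]],[-1,[0.385,0.75,0.085],[0.004,-0.033,-0.043]],[-1,[0.385,0.75,0.085],[0.004,-0.033,-0.043]],[-1,[0.385,0.75,0.085],[0.004,-0.033,-0.043]],[-1,[0.385,0.75,0.085],[0.004,-0.033,-0.043]],[-1,[0.385,0.75,0.085],[0.004,-0.033,-0.043]],[-1,[0.385,0.75,0.085],[0.004,-0.033,-0.043]],[-1,[0.385,0.75,0.085],[0.004,-0.033,-0.043]],[-1,[0.385,0.75,0.085],[0.004,-0.033,-0.043]]])

```text
t: 1.73
tool_pos: [0.4708, -0.0014, 0.3011]
tool_rot: [3.126, 0.01, 0.311]
contact_force: [-0.5, 0.6, 0.0]
opening: 0.0857
grip_force: 0.0
```

Run:
```python
from h import *
import pickle
st()
c=ctrl.get_calibration('wrist'); im=ctrl.get_image('wrist')[:,:,::-1]; cv2.imwrite('pics/w1.png',im); pickle.dump(c,open('w1.pkl','wb'))
delta((.517,.02,.22),toolR(0,.38),'B')
for P in ((.597,.024,.095),(.536,.02,.172)): print(proj(c,np.array(P)))
```

```text
t 1.7333 pos [ 0.4708 -0.0014  0.3011] F [-0.5242  0.5609  0.0301] M [-0.0399  0.0834 -0.0072] op 0.08566742267717561 grip 0.0 q [-0.1828 -0.5075  1.9802  0.0362  1.474   1.3815]
B shift [0.1167, 0.0574, -0.2021] turn [0.0006, -0.058, -0.0011]
[258.0546 111.9517]
[256.6173 162.0326]
```

View pics/w1.png

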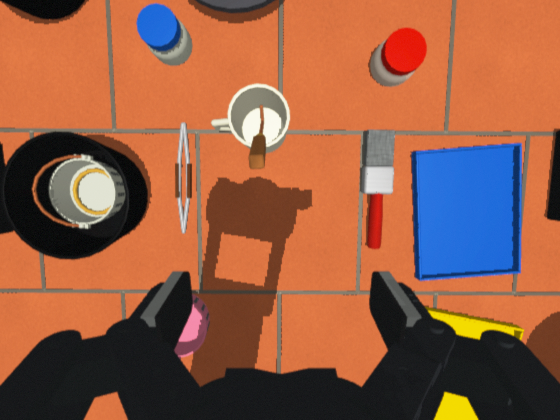

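The wrist view shows the mug rim centred near (259,116), with the handle end at (257,163) and the wire running up-image to about (263,107). The pot with the basket is at (77,194), its bail arching left to x≈36, and the tray is at (467,211). I'll triangulate these against the top view.

Run:
```python
from h import *
import pickle
T=ctrl.get_calibration('top');W=pickle.load(open('w1.pkl','rb'))
t,w=cv2.imread('pics/top0.png'),cv2.imread('pics/w1.png')
ht,hw=cv2.cvtColor(t,cv2.COLOR_BGR2HSV),cv2.cvtColor(w,cv2.COLOR_BGR2HSV)
# tray
ps=[]
for h,C,b in ((ht,T,(330,175,400,255)),(hw,W,(400,130,535,290))):
    c=comps(cv2.inRange(h,(105,120,60),(130,255,255)),*b)[0]; a=cv2.approxPolyDP(cv2.convexHull(c),6,True)[:,0].astype(float); ps.append(a[np.argsort(np.arctan2(*(a-a.mean(0)).T))]); 
Q=[tri(T,a,W,b) for a,b in zip(*ps)] if len(ps[0])==len(ps[1]) else print(ps)
if Q: print('tray',[q[0].round(4).tolist() for q in Q]); P=np.array([q[0] for q in Q]); print(P.mean(0)); e=P-np.roll(P,1,0); print(np.linalg.norm(e,axis=1),np.arctan2(e[:,1],e[:,0]))
print('tray on .015', np.array([onz(W,x,.015) for x in ps[1]]).mean(0))
# mug: white contours
for n,h,b in (('top',ht,(250,155,290,195)),('w',hw,(205,75,300,160))):
    for c in comps(((h[...,1]<100)&(h[...,2]>95)).astype(np.uint8)*255,*b)[:1]: print('mug',n,cv2.boundingRect(c),cv2.contourArea(c))
# basket rim, bangle, copper bail in w1
c=comps(((hw[...,1]<60)&(hw[...,2]>90)).astype(np.uint8)*255,30,140,135,245)[0]; print('basket w',cv2.boundingRect(c))
bail=cv2.inRange(hw,(0,110,90),(14,255,255)); c=comps(bail,25,145,100,240,5)
for k in c[:3]:
    k=k[:,0]; print('bail',k.min(0),k.max(0),'leftmost',k[k[:,0]==k[:,0].min()].mean(0))
r=lambda im,x,y,w_,h_:cv2.resize(im[y:y+h_,x:x+w_],(400,400),interpolation=cv2.INTER_CUBIC)
cv2.imwrite('pics/m2.png',np.hstack([r(w,0,125,150,150),r(w,205,75,100,100)]))
```

```text
tray [[0.5609, -0.1912, 0.0085], [0.3765, -0.2073, 0.0164], [0.3876, -0.3518, 0.018], [0.5717, -0.338, 0.0165]]
[ 0.4742 -0.2721  0.0148]
[0.1474 0.1852 0.1449 0.1846] [ 1.6444 -3.0544 -1.4943  0.0748]
tray on .015 [ 0.4739 -0.2725  0.015 ]
mug top (250, 155, 40, 33) 552.0
mug w (205, 75, 95, 78) 3270.5
basket w (49, 154, 76, 75)
bail [ 32 155] [ 80 226] leftmost [ 32. 189.]
```

View pics/m2.png

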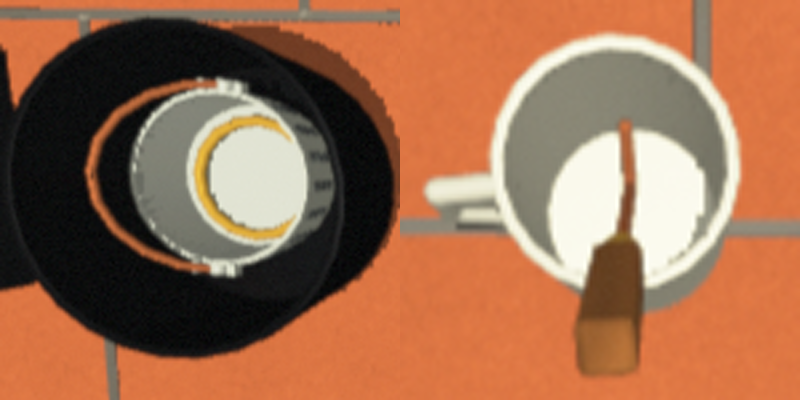

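The crops give, in full-image pixels: hinge pegs (87,158) and (83.3,226.3), bail crown (35.6,189.5), mug rim centre (259,115.8), handle end (257,161.3), shank foot about (262,122.5) and prong tip (261.3,105.5).

Run:
```python
from h import *
import pickle
T=ctrl.get_calibration('top');W=pickle.load(open('w1.pkl','rb'))
e,r=tri(T,(273.6,182),W,(257,161.3)); print('handle end',e,r)
print('mug rim',tri(T,(272.4,168),W,(259,115.8)),onz(W,(259,115.8),.095),onz(T,(272.4,168),.095))
for a,b in (((198.6,185.6),(87,158)),((195,213.6),(83.3,226.3))): print('peg',tri(T,a,W,b),onz(W,b,.041))
print('crown',tri(T,(155+133/5,170+140/5),W,(35.6,189.5)),onz(W,(35.6,189.5),.069))
S=ctrl.get_calibration('side'); print('pot rim ell w', onz(W,((8+342)/2/2.667,125+(18+355)/2/2.667),.08))
f=onz(W,(262,122.5),.008); tp=onz(W,(261.3,105.5),.02); print('foot',f,'tip',tp)
v=(e-f); print('axis',v,np.linalg.norm(v),'lean',np.arctan2(np.hypot(v[0],v[1]),v[2]),'yaw of -lean',np.arctan2(-v[1],-v[0]))
```

```text
handle end [0.5371 0.02   0.1623] 0.0008036924317889874
mug rim (array([0.5871, 0.0225, 0.1311]), np.float64(0.005200370439379899)) [0.5927 0.0229 0.095 ] [0.599  0.0246 0.095 ]
peg (array([0.5494, 0.26  , 0.0346]), np.float64(0.002353435696282948)) [0.5478 0.2554 0.041 ]
peg (array([0.4566, 0.2654, 0.0429]), np.float64(0.0009510023716608507)) [0.456  0.2663 0.041 ]
crown (array([0.5042, 0.3086, 0.0628]), np.float64(0.004698421866726459)) [0.5065 0.305  0.069 ]
pot rim ell w [0.5005 0.2602 0.08  ]
foot [0.6013 0.0245 0.008 ] tip [0.6218 0.0248 0.02  ]
axis [-0.0642 -0.0046  0.1543] 0.1671883597795741 lean 0.3949597237271771 yaw of -lean 0.07085843280849527
```

Run:
```python
from h import *
R=toolR(.05,.38); g=np.array((.5457,.0205,.145)); tcp=g+.0187*R[:,2]
delta(tcp-.09*R[:,2],R,'pre'); delta(tcp,R,'grasp')
```

```text
pre shift [0.1224, 0.0553, -0.2241] turn [0.002, -0.058, 0.0148]
grasp shift [0.2057, 0.0595, -0.433] turn [0.002, -0.058, 0.0148]
```

Call:
jog_arm(deltas=[[-1,[0.122,0.055,-0.1],[0.002,-0.058,0.015]],[-1,[0.122,0.055,-0.22],[0.002,-0.058,0.015]],[-1,[0.122,0.055,-0.224],[0.002,-0.058,0.015]],[-1,[0.122,0.055,-0.224],[0.002,-0.058,0.015]],[-1,[0.122,0.055,-0.224],[0.002,-0.058,0.015]],[-1,[0.145,0.056,-0.28],[0.002,-0.058,0.015]],[-1,[0.165,0.057,-0.33],[0.002,-0.058,0.015]],[-1,[0.185,0.058,-0.38],[0.002,-0.058,0.015]],[-1,[0.195,0.059,-0.41],[0.002,-0.058,0.015]],[-1,[0.206,0.0595,-0.433],[0.002,-0.058,0.015]],[-1,[0.206,0.0595,-0.433],[0.002,-0.058,0.015]]])

```text
t: 2.7
tool_pos: [0.5536, 0.0191, 0.1287]
tool_rot: [-3.075, -0.072, -0.594]
contact_force: [0.3, 0.2, -0.6]
opening: 0.0855
grip_force: 0.0
```

Run:
```python
from h import *
import pickle
st()
W=ctrl.get_calibration('wrist');w=ctrl.get_image('wrist')[:,:,::-1];cv2.imwrite('pics/w2.png',w);pickle.dump(W,open('w2.pkl','wb'))
```

```text
t 2.7 pos [0.5536 0.0191 0.1287] F [ 0.2945  0.1673 -0.6381] M [-0.0001  0.1272  0.0223] op 0.08547417767625255 grip 0.0 q [-0.1344 -0.276   2.1261  0.0852  0.9174  1.3507]
```

View pics/w2.png

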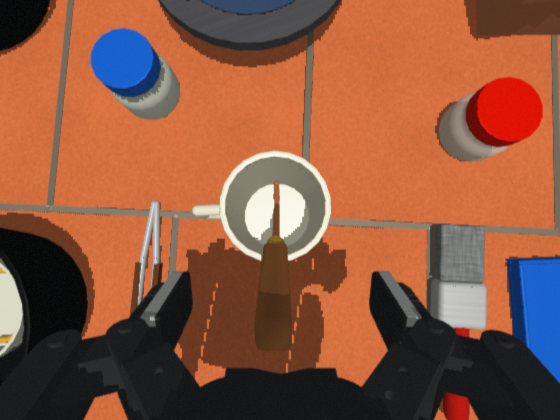

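The handle is centred between the fingers, from (274,345) to (276,240), with its faces parallel to the pads and the mug at (275,207). Now I close.

Call:
jog_arm(deltas=[[1,[0,0,0],[0,0,0]],[1,[0,0,0],[0,0,0]],[1,[0,0,0],[0,0,0]],[1,[0,0,0],[0,0,0]],[1,[0,0,0],[0,0,0]],[1,[0,0,0],[0,0,0]],[1,[0,0,0],[0,0,0]],[1,[0,0,0],[0,0,0]],[1,[0,0,0],[0,0,0]],[1,[0,0,0],[0,0,0]]], squeeze=60)

```text
t: 3.58
tool_pos: [0.553, 0.0202, 0.1285]
tool_rot: [-3.074, -0.074, -0.594]
contact_force: [-1.1, -1.1, 3.7]
opening: 0.0136
grip_force: 58.4
```

Run:
```python
from h import *
import pickle
o=st()
R=toolR(.05,0); 
# lift along the handle axis, then swing upright above mug
Rc=Ro.from_rotvec(o['tool_rot']).as_matrix(); p=o['tool_pos']
print('tool axes',Rc)
delta(p-.11*Rc[:,2],Rc,'out'); delta((.56,.02,.34),R,'upright')
```

```text
t 3.5833 pos [0.553  0.0202 0.1285] F [-1.0676 -1.109   3.6511] M [-0.1683  0.3086 -0.0424] op 0.01357686343084972 grip 58.43297839164734 q [-0.1325 -0.2775  2.1277  0.0852  0.917   1.351 ]
tool axes [[ 0.9269  0.0484  0.3722]
 [ 0.0447 -0.9988  0.0186]
 [ 0.3727 -0.0006 -0.928 ]]
out shift [-0.1024, -0.0051, 0.2552] turn [0.0, 0.0, 0.0]
upright shift [0.0175, -0.0005, 0.5287] turn [-0.0062, 0.1214, 0.0005]
```

Call:
jog_arm(deltas=[[1,[-0.003,0,0.02],[0,0,0]],[1,[-0.008,0,0.06],[0,0,0]],[1,[-0.015,0,0.11],[0,0,0]],[1,[-0.02,0,0.17],[0,0,0]],[1,[-0.03,0,0.23],[0,0,0]],[1,[-0.03,0,0.3],[0,0,0]],[1,[-0.02,0,0.38],[0,0.03,0]],[1,[-0.01,0,0.46],[0,0.06,0]],[1,[0.0,0,0.52],[-0.003,0.09,0]],[1,[0.01,0,0.53],[-0.006,0.121,0]],[1,[0.0175,0,0.53],[-0.006,0.121,0]],[1,[0.0175,0,0.53],[-0.006,0.121,0]]])

```text
t: 4.58
tool_pos: [0.5605, 0.0205, 0.3389]
tool_rot: [-3.14, -0.076, -0.0]
contact_force: [-0.4, -0.4, -0.8]
opening: 0.0129
grip_force: 58.5
```

Run:
```python
from h import *
import pickle
o=st()
for n in ('wrist','side','top'):
    W=ctrl.get_calibration(n);w=ctrl.get_image(n)[:,:,::-1];cv2.imwrite(f'pics/{n}3.png',w);pickle.dump(W,open(f'{n}3.pkl','wb'))
Rc=Ro.from_rotvec(o['tool_rot']).as_matrix(); p=o['tool_pos']; print(Rc)
H=lambda l: p+Rc@np.array([l[0],-l[1],-.0187+.15-l[2]])   # nominal hook point -> world
pts={}
for k,l in (('foot',(0,0,0)),('tip',(.021,0,.007)),('hand_low',(0,0,.105))):
    print(k,H(l),[proj(pickle.load(open(f'{n}3.pkl','rb')),H(l)).round(1) for n in ('wrist','side','top')])
ims=[]
for n in ('wrist','side'):
    C=pickle.load(open(f'{n}3.pkl','rb')); u=proj(C,H((0,0,.05))).astype(int); w=cv2.imread(f'pics/{n}3.png'); x,y=max(u[0]-60,0),max(u[1]-60,0); print(n,x,y)
    ims.append(cv2.resize(w[y:y+120,x:x+120],(400,400),interpolation=cv2.INTER_CUBIC))
cv2.imwrite('pics/m3.png',np.hstack(ims))
```

```text
t 4.5833 pos [0.5605 0.0205 0.3389] F [-0.3998 -0.3858 -0.8219] M [ 0.026   0.0181 -0.0016] op 0.01293819831666247 grip 58.53890240192413 q [-0.0967 -0.1412  1.624   0.001   1.6588  1.4257]
[[ 0.9988  0.0485  0.0001]
 [ 0.0485 -0.9988  0.0009]
 [ 0.0002 -0.0009 -1.    ]]
foot [0.5605 0.0206 0.2076] [array([279.8, 205. ]), array([231.7, 172. ]), array([273.6, 170.3])]
tip [0.5815 0.0216 0.2147] [array([279.8, 184.3]), array([223.4, 168.2]), array([273.5, 162.7])]
hand_low [0.5605 0.0205 0.3126] [array([279.5, 252.7]), array([228.4, 140.2]), array([273.9, 159.9])]
wrist 219 162
side 170 97
```

View pics/m3.png

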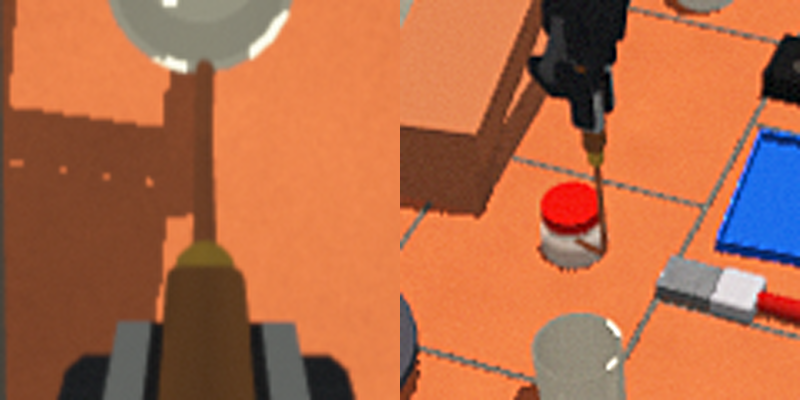

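The hook hangs as nominal: the observed foot (231,172) and tip (224,168) in the side view match the prediction to within 1 px. The prong lies along tool +x. Next I go over the pot with the prong towards the bail.

Call:
jog_arm(deltas=[[1,[-0.14,0.626,-0.1],[0,0,0.459]],[1,[-0.14,0.626,-0.1],[0,0,0.459]],[1,[-0.14,0.626,-0.1],[0,0,0.459]],[1,[-0.14,0.626,-0.1],[0,0,0.459]],[1,[-0.14,0.626,-0.1],[0,0,0.459]],[1,[-0.14,0.626,-0.1],[0,0,0.459]],[1,[-0.14,0.626,-0.1],[0,0,0.459]],[1,[-0.14,0.626,-0.1],[0,0,0.459]],[1,[-0.14,0.626,-0.1],[0,0,0.459]],[1,[-0.14,0.626,-0.1],[0,0,0.459]],[1,[-0.14,0.626,-0.1],[0,0,0.459]],[1,[-0.14,0.626,-0.1],[0,0,0.459]]])

```text
t: 5.73
tool_pos: [0.5023, 0.2702, 0.2994]
tool_rot: [-2.303, -2.136, -0.0]
contact_force: [0.1, 0.7, -1.1]
opening: 0.0132
grip_force: 58.8
```

Call:
jog_arm(deltas=[[1,[0,0,0],[0,0,0]],[1,[0,0,0],[0,0,0]],[1,[0,0,0],[0,0,0]]])

```text
t: 5.98
tool_pos: [0.5031, 0.2703, 0.2998]
tool_rot: [-2.31, -2.128, -0.001]
contact_force: [0.2, -0.7, -0.6]
opening: 0.0128
grip_force: 58.8
```

```bash
cat >> h.py <<'E'
def H(l,o=None):
    o=o or ctrl.get_obs(); return o['tool_pos']+Ro.from_rotvec(o['tool_rot']).as_matrix()@np.array([l[0],-l[1],.1313-l[2]])
E
python3 - <<'E'
from h import *
import pickle
o=st(); print(Ro.from_rotvec(o['tool_rot']).as_matrix())
W=ctrl.get_calibration('wrist');w=ctrl.get_image('wrist')[:,:,::-1];cv2.imwrite('pics/w4.png',w);pickle.dump(W,open('w4.pkl','wb'))
print('foot',H((0,0,0)),proj(W,H((0,0,0))),'tip',proj(W,H((.021,0,.007))))
print('crown pred',proj(W,np.array((.506,.304,.069))),'basket c',proj(W,np.array((.5028,.262,.039))))
E
```

```text
t 5.9833 pos [0.5031 0.2703 0.2998] F [ 0.2219 -0.6629 -0.5608] M [ 0.0013 -0.0072 -0.0517] op 0.012822514593306881 grip 58.82697522640228 q [ 0.3624 -0.107   1.6564  0.0008  1.5922  0.4447]
[[ 0.0822  0.9966 -0.0003]
 [ 0.9966 -0.0822  0.0008]
 [ 0.0008 -0.0003 -1.    ]]
foot [0.5032 0.2705 0.1686] [280.5813 204.2448] tip [280.5642 183.4715]
crown pred [280.5731 154.895 ] basket c [280.7873 184.2024]
```

View pics/w4.png

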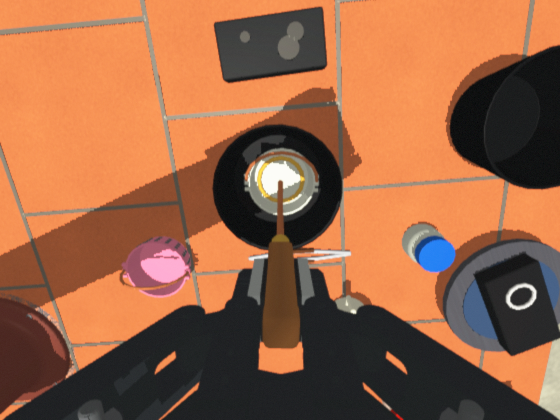

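The wrist view shows the basket centred near (283,183) and the bail crown arching at about (282,154), with the prong above it at (280,183). That agrees with the prediction, apart from about 2 mm in x. Now I dip inside the arch, then slide under the crown.

Call:
jog_arm(deltas=[[1,[0.005,0,-0.06],[0,0,0]],[1,[0.005,0,-0.13],[0,0,0]],[1,[0.005,0,-0.2],[0,0,0]],[1,[0.005,0,-0.26],[0,0,0]],[1,[0.005,0,-0.29],[0,0,0]],[1,[0.005,0,-0.297],[0,0,0]],[1,[0.005,0,-0.297],[0,0,0]],[1,[0.005,0,-0.297],[0,0,0]]])

```text
t: 6.7
tool_pos: [0.5067, 0.271, 0.1831]
tool_rot: [2.309, 2.13, 0.004]
contact_force: [0.9, 0.6, 0.1]
opening: 0.013
grip_force: 58.8
```

Call:
jog_arm(deltas=[[1,[0.001,0.014,0],[0,0,0]],[1,[0.002,0.028,0],[0,0,0]],[1,[0.003,0.042,0],[0,0,0]],[1,[0.004,0.055,0],[0,0,0]],[1,[0.004,0.055,0],[0,0,0]],[1,[0.004,0.055,0],[0,0,0]]])

```text
t: 7.2
tool_pos: [0.5073, 0.2932, 0.1814]
tool_rot: [-2.308, -2.131, -0.0]
contact_force: [0.5, -1.0, -0.8]
opening: 0.0132
grip_force: 58.8
```

Run:
```python
from h import *
import pickle
o=st(); print('foot',H((0,0,0)))
ims=[]
for n in ('wrist','side'):
    C=ctrl.get_calibration(n);w=ctrl.get_image(n)[:,:,::-1];cv2.imwrite(f'pics/{n}5.png',w)
    u=proj(C,H((0.01,0,0.01))).astype(int); x,y=u[0]-45,u[1]-45; print(n,x,y)
    ims.append(cv2.resize(w[y:y+90,x:x+90],(400,400),interpolation=cv2.INTER_CUBIC))
cv2.imwrite('pics/m5.png',np.hstack(ims))
```

```text
t 7.2 pos [0.5073 0.2932 0.1814] F [ 0.4578 -0.9721 -0.7585] M [-0.0111  0.0609 -0.035 ] op 0.013167148830456275 grip 58.795804381370544 q [ 0.3967 -0.0039  1.755   0.0007  1.3905  0.4764]
foot [0.5073 0.2932 0.0501]
wrist 235 151
side 163 260
```

View pics/m5.png

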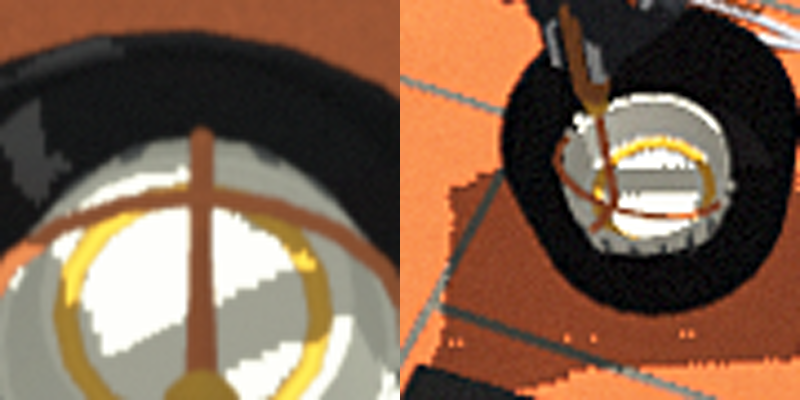

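The prong tip passes beyond the crown wire in both views: in the wrist crop the tip is at (200,130) and the wire crosses at (200,195). In the side crop the wire crosses at the shank. Now I lift along the bail's arc.

Call:
jog_arm(deltas=[[1,[0,0,0.015],[0,0,0]],[1,[0,0,0.031],[0,0,0]],[1,[0,-0.007,0.043],[0,0,0]],[1,[-0.001,-0.015,0.055],[0,0,0]],[1,[-0.002,-0.028,0.064],[0,0,0]],[1,[-0.003,-0.042,0.0725],[0,0,0]],[1,[-0.004,-0.057,0.078],[0,0,0]],[1,[-0.006,-0.072,0.083],[0,0,0]],[1,[-0.007,-0.085,0.086],[0,0,0]],[1,[-0.008,-0.097,0.0875],[0,0,0]],[1,[-0.008,-0.097,0.0875],[0,0,0]]])

```text
t: 8.22
tool_pos: [0.504, 0.2529, 0.216]
tool_rot: [-2.31, -2.128, 0.001]
contact_force: [-0.2, -0.1, -2.2]
opening: 0.0132
grip_force: 58.6
```

Run:
```python
from h import *
o=st(); print('foot',H((0,0,0)))
ims=[]
for n in ('wrist','side'):
    C=ctrl.get_calibration(n);w=ctrl.get_image(n)[:,:,::-1];cv2.imwrite(f'pics/{n}6.png',w)
    u=proj(C,H((0.01,0,0.01))).astype(int); x,y=u[0]-45,u[1]-45; print(n,x,y)
    ims.append(cv2.resize(w[y:y+90,x:x+90],(400,400),interpolation=cv2.INTER_CUBIC))
cv2.imwrite('pics/m6.png',np.hstack(ims))
```

```text
t 8.2167 pos [0.504  0.2529 0.216 ] F [-0.1784 -0.0527 -2.1608] M [0.0409 0.0103 0.0214] op 0.013249346600870878 grip 58.60316276550293 q [ 0.3328 -0.0824  1.7723  0.0005  1.4523  0.4144]
foot [0.5039 0.2529 0.0847]
wrist 235 150
side 170 239
```

View pics/m6.png

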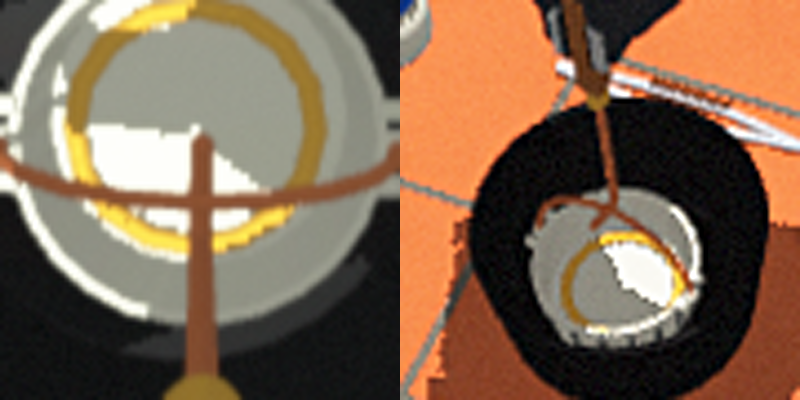

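The bail now stands nearly upright on the prong against the shank, with the basket level below. I lift it straight up.

Call:
jog_arm(deltas=[[1,[0,0,0.008],[0,0,0]],[1,[0,0,0.018],[0,0,0]],[1,[0,0,0.03],[0,0,0]],[1,[0,0,0.05],[0,0,0]],[1,[0,0,0.075],[0,0,0]],[1,[0,0,0.105],[0,0,0]],[1,[0,0,0.14],[0,0,0]],[1,[0,0,0.18],[0,0,0]],[1,[0,0,0.22],[0,0,0]],[1,[0,0,0.26],[0,0,0]],[1,[0,0,0.29],[0,0,0]],[1,[0,0,0.31],[0,0,0]]])

```text
t: 9.32
tool_pos: [0.5048, 0.2541, 0.3437]
tool_rot: [2.309, 2.13, 0.006]
contact_force: [0.1, 0.2, -3.8]
opening: 0.0133
grip_force: 58.4
```

Call:
jog_arm(deltas=[[1,[0,0,0.015],[0,0,0]],[1,[0,0,0.025],[0,0,0]],[1,[0,0,0.03],[0,0,0]],[1,[0,0,0.03],[0,0,0]],[1,[0,0,0.03],[0,0,0]],[1,[0,0,0.03],[0,0,0]]])

```text
t: 9.82
tool_pos: [0.5039, 0.2538, 0.3512]
tool_rot: [-2.308, -2.129, 0.002]
contact_force: [0.2, 1.3, -4.5]
opening: 0.0131
grip_force: 58.4
```

Run:
```python
from h import *
o=st(); f=H((0,0,0)); print('foot',f); delta((.474-f[0]+o['tool_pos'][0],-.272-.009-f[1]+o['tool_pos'][1],o['tool_pos'][2]),Ro.from_rotvec(o['tool_rot']).as_matrix(),'tray')
ims=[]
for n in ('wrist','side'):
    C=ctrl.get_calibration(n);w=ctrl.get_image(n)[:,:,::-1];cv2.imwrite(f'pics/{n}7.png',w)
    u=proj(C,H((0.01,0,-0.05))).astype(int); x,y=u[0]-60,u[1]-60; print(n,x,y)
    ims.append(cv2.resize(w[y:y+120,x:x+120],(400,400),interpolation=cv2.INTER_CUBIC))
cv2.imwrite('pics/m7.png',np.hstack(ims))
```

```text
t 9.8167 pos [0.5039 0.2538 0.3512] F [ 0.1851  1.2558 -4.5416] M [-0.1568  0.0267 -0.0113] op 0.013052747965394438 grip 58.36332142353058 q [ 0.3343 -0.1339  1.5974  0.0008  1.6798  0.415 ]
foot [0.5036 0.2538 0.2199]
tray shift [-0.074, -1.337, 0.0] turn [0.0, 0.0, 0.0]
wrist 220 122
side 152 205
```

View pics/m7.png

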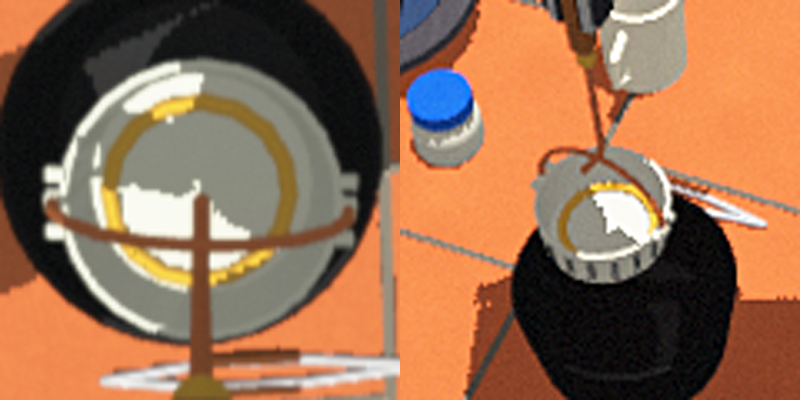

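The basket hangs level above the pot with the bangle inside. That was my 11th picture, one over the allowance of 10, so from here I view none and work from numbers only. I carry it smoothly to the tray.

Call:
jog_arm(deltas=[[1,[0,-0.002,0],[0,0,0]],[1,[0,-0.009,0],[0,0,0]],[1,[-0.001,-0.021,0],[0,0,0]],[1,[-0.002,-0.037,0],[0,0,0]],[1,[-0.003,-0.058,0],[0,0,0]],[1,[-0.005,-0.084,0],[0,0,0]],[1,[-0.006,-0.114,0],[0,0,0]],[1,[-0.008,-0.149,0],[0,0,0]],[1,[-0.01,-0.188,0],[0,0,0]],[1,[-0.013,-0.232,0],[0,0,0]],[1,[-0.016,-0.281,0],[0,0,0]],[1,[-0.019,-0.334,0],[0,0,0]]])

```text
t: 10.92
tool_pos: [0.4962, 0.1187, 0.3524]
tool_rot: [-2.309, -2.13, -0.001]
contact_force: [0.4, 0.4, -4.4]
opening: 0.0131
grip_force: 58.4
```

Call:
jog_arm(deltas=[[1,[-0.003,-0.056,0],[0,0,0]],[1,[-0.006,-0.112,0],[0,0,0]],[1,[-0.009,-0.167,0],[0,0,0]],[1,[-0.012,-0.223,0],[0,0,0]],[1,[-0.015,-0.279,0],[0,0,0]],[1,[-0.018,-0.334,0],[0,0,0]],[1,[-0.021,-0.39,0],[0,0,0]],[1,[-0.024,-0.446,0],[0,0,0]],[1,[-0.027,-0.501,0],[0,0,0]],[1,[-0.03,-0.557,0],[0,0,0]],[1,[-0.033,-0.613,0],[0,0,0]],[1,[-0.037,-0.668,0],[0,0,0]]])

```text
t: 11.92
tool_pos: [0.4809, -0.1489, 0.3525]
tool_rot: [2.31, 2.129, 0.0]
contact_force: [1.4, 0.7, -4.0]
opening: 0.013
grip_force: 58.4
```

Call:
jog_arm(deltas=[[1,[-0.003,-0.053,0],[0,0,0]],[1,[-0.006,-0.102,0],[0,0,0]],[1,[-0.008,-0.146,0],[0,0,0]],[1,[-0.01,-0.186,0],[0,0,0]],[1,[-0.012,-0.22,0],[0,0,0]],[1,[-0.014,-0.251,0],[0,0,0]],[1,[-0.015,-0.276,0],[0,0,0]],[1,[-0.016,-0.297,0],[0,0,0]],[1,[-0.017,-0.313,0],[0,0,0]],[1,[-0.018,-0.325,0],[0,0,0]],[1,[-0.018,-0.332,0],[0,0,0]],[1,[-0.018,-0.335,0],[0,0,0]]])

```text
t: 12.92
tool_pos: [0.4746, -0.2811, 0.3523]
tool_rot: [-2.308, -2.13, -0.001]
contact_force: [-0.9, -0.2, -4.4]
opening: 0.0133
grip_force: 58.3
```

Run:
```python
from h import *
o=st(); f=H((0,0,0)); print('foot',f)
# basket check: white blob / bangle seen by the wrist and top cameras
for n in ('wrist','top'):
    C=ctrl.get_calibration(n);w=ctrl.get_image(n)[:,:,::-1];cv2.imwrite(f'pics/{n}8.png',w);h=cv2.cvtColor(w,cv2.COLOR_BGR2HSV)
    u=proj(C,f+np.array((0,.009,-.08))).astype(int); c=comps(cv2.inRange(h,(18,120,90),(32,255,255)),max(u[0]-60,0),max(u[1]-60,0),u[0]+60,u[1]+60,3)
    print(n,'expect',u,'bangle bbox',[cv2.boundingRect(k) for k in c[:3]])
    if c and n=='wrist':
        x,y,a,b=cv2.boundingRect(np.vstack(c)); print('bangle world',onz(C,(x+a/2,y+b/2),f[2]-.073))
```

```text
t 12.9167 pos [ 0.4746 -0.2811  0.3523] F [-0.9214 -0.2075 -4.3894] M [-0.0762  0.0621  0.0344] op 0.013341677839362383 grip 58.340354561805725 q [-0.6698 -0.1649  1.6235  0.0005  1.6837 -0.5893]
foot [ 0.4746 -0.2809  0.221 ]
wrist expect [279 178] bangle bbox [(251, 152, 58, 41), (255, 195, 23, 15), (283, 197, 21, 13)]
bangle world [ 0.4733 -0.2901  0.148 ]
top expect [370 206] bangle bbox [(363, 263, 13, 3)]
```

Call:
jog_arm(deltas=[[1,[0,0,-0.008],[0,0,0]],[1,[0,0,-0.025],[0,0,0]],[1,[0,0,-0.05],[0,0,0]],[1,[0,0,-0.085],[0,0,0]],[1,[0,0,-0.125],[0,0,0]],[1,[0,0,-0.165],[0,0,0]],[1,[0,0,-0.205],[0,0,0]],[1,[0,0,-0.24],[0,0,0]],[1,[0,0,-0.27],[0,0,0]],[1,[0,0,-0.292],[0,0,0]],[1,[0,0,-0.305],[0,0,0]],[1,[0,0,-0.31],[0,0,0]]])

```text
t: 14.02
tool_pos: [0.4743, -0.2807, 0.2271]
tool_rot: [-2.308, -2.129, -0.0]
contact_force: [-0.1, 0.1, -5.1]
opening: 0.0134
grip_force: 58.4
```

Call:
jog_arm(deltas=[[1,[0,0,-0.003],[0,0,0]],[1,[0,0,-0.006],[0,0,0]],[1,[0,0,-0.009],[0,0,0]],[1,[0,0,-0.012],[0,0,0]],[1,[0,0,-0.015],[0,0,0]],[1,[0,0,-0.018],[0,0,0]],[1,[0,0,-0.021],[0,0,0]],[1,[0,0,-0.024],[0,0,0]],[1,[0,0,-0.027],[0,0,0]],[1,[0,0,-0.03],[0,0,0]],[1,[0,0,-0.033],[0,0,0]],[1,[0,0,-0.034],[0,0,0]]])

```text
t: 15.02
tool_pos: [0.4747, -0.2809, 0.2147]
tool_rot: [-2.309, -2.13, -0.001]
contact_force: [-0.2, 0.6, -2.8]
opening: 0.0135
grip_force: 58.6
```

Run:
```python
from h import *
o=st(); print(H((0,0,0)))
```

```text
t 15.0167 pos [ 0.4747 -0.2809  0.2147] F [-0.1812  0.5579 -2.8261] M [-0.0199  0.0275 -0.0146] op 0.013488318312533148 grip 58.55675518512726 q [-0.6696 -0.1117  1.8017  0.0006  1.4519 -0.5891]
[ 0.4747 -0.2808  0.0834]
```

Call:
jog_arm(deltas=[[1,[0,0,-0.004],[0,0,0]],[1,[0,0,-0.008],[0,0,0]],[1,[0.001,0.0125,-0.011],[0,0,0]],[1,[0.002,0.0275,-0.014],[0,0,0]],[1,[0.003,0.0425,-0.02],[0,0,0]],[1,[0.005,0.0575,-0.025],[0,0,0]],[1,[0.006,0.0725,-0.035],[0,0,0]],[1,[0.007,0.085,-0.043],[0,0,0]],[1,[0.008,0.0975,-0.053],[0,0,0]],[1,[0.009,0.106,-0.065],[0,0,0]],[1,[0.009,0.106,-0.075],[0,0,0]],[1,[0.009,0.106,-0.085],[0,0,0]]])

```text
t: 16.02
tool_pos: [0.4781, -0.2383, 0.1801]
tool_rot: [-2.308, -2.13, -0.0]
contact_force: [-0.6, 0.1, -0.8]
opening: 0.0131
grip_force: 58.8
```

Call:
jog_arm(deltas=[[1,[0,0,-0.004],[0,0,0]],[1,[0,0,-0.004],[0,0,0]]])

```text
t: 16.18
tool_pos: [0.4778, -0.2386, 0.1783]
tool_rot: [-2.308, -2.128, 0.0]
contact_force: [-0.1, 0.5, -1.0]
opening: 0.0133
grip_force: 58.8
```

Run:
```python
from h import *
o=st(); f=H((0,0,0)); print('foot',f)
T=ctrl.get_calibration('wrist');w=ctrl.get_image('wrist')[:,:,::-1];cv2.imwrite('pics/w9.png',w);h=cv2.cvtColor(w,cv2.COLOR_BGR2HSV)
print('tip px',proj(T,H((.021,0,.007))),'foot',proj(T,f))
cop=cv2.inRange(h,(0,90,60),(16,255,255))
for k in comps(cop,180,80,380,260,10)[:4]:
    print('copper',cv2.boundingRect(k),cv2.contourArea(k))
# row of copper in columns beside the shank -> bail wire; expected crown for both stops
b=np.array((.4745,-.272))
for nm,s in (('+',.042),('-',-.042)): print('stop',nm,[proj(T,np.array((b[0]+dx,b[1]+s,.067))).round(0) for dx in (-.015,.015)])
for x in (262,268,292,298): print(x,[r for r in range(90,260) if cop[r,x]])
```

```text
t 16.1833 pos [ 0.4778 -0.2386  0.1783] F [-0.1036  0.5084 -0.9635] M [-0.0329  0.0031  0.0157] op 0.013273682666053114 grip 58.75899910926819 q [-0.6027 -0.126   1.8766  0.0004  1.3928 -0.5217]
foot [ 0.4777 -0.2384  0.047 ]
tip px [280.6944 183.8603] foot [280.3785 204.3411]
copper (180, 80, 200, 180) 13287.0
copper (232, 181, 99, 54) 586.0
copper (180, 195, 18, 65) 529.5
copper (268, 242, 26, 18) 380.5
stop + [array([258., 203.]), array([293., 200.])]
stop - [array([268., 289.]), array([300., 287.])]
262 [90, 91, 92, 93, 94, 95, 96, 97, 98, 99, 100, 101, 102, 103, 104, 105, 106, 107, 108, 109, 110, 111, 112, 113, 114, 115, 116, 117, 118, 119, 120, 121, 122, 123, 124, 125, 126, 127, 128, 129, 130, 131, 132, 133, 134, 135, 136, 137, 138, 139, 140, 141, 142, 143, 144, 145, 146, 147, 148, 149, 150, 151, 152, 153, 154, 155, 156, 157, 158, 200, 201, 202]
268 [90, 91, 92, 93, 94, 95, 96, 97, 98, 99, 100, 101, 102, 103, 104, 105, 106, 107, 108, 109, 110, 111, 112, 113, 114, 115, 116, 117, 118, 119, 120, 121, 122, 123, 124, 125, 126, 127, 128, 129, 130, 131, 132, 133, 134, 135, 136, 137, 138, 139, 140, 141, 142, 143, 144, 145, 146, 147, 148, 149, 150, 151, 152, 153, 154, 155, 156, 157, 198, 199, 200, 201, 252, 253, 254, 255, 256, 257, 258, 259]
292 [90, 91, 92, 93, 94, 95, 96, 97, 98, 99, 100, 101, 102, 103, 104, 105, 106, 107, 108, 109, 110, 111, 112, 113, 114, 115, 116, 117, 118, 119, 120, 121, 122, 123, 124, 125, 126, 127, 128, 129, 130, 131, 132, 133, 134, 135, 136, 137, 138, 139, 140, 141, 142, 143, 144, 145, 146, 147, 148, 149, 150, 151, 152, 198, 199, 200, 201, 202, 252, 253, 254, 255, 256, 257, 258, 259]
298 [90, 91, 92, 93, 94, 95, 96, 97, 98, 99, 100, 101, 102, 105, 106, 107, 108, 109, 110, 111, 112, 113, 114, 115, 116, 117, 118, 119, 120, 121, 122, 123, 124, 125, 126, 127, 128, 129, 130, 131, 132, 133, 134, 135, 136, 137, 138, 139, 140, 141, 142, 143, 144, 145, 146, 147, 148, 149, 150, 151, 200, 201, 202, 203]
```

The bail lies on its + stop at wrist rows 198–203, as predicted, and the hook is unloaded. I back the prong out and raise.

Call:
jog_arm(deltas=[[1,[-0.001,-0.012,0],[0,0,0]],[1,[-0.002,-0.028,0],[0,0,0]],[1,[-0.004,-0.046,0],[0,0,0]],[1,[-0.006,-0.064,0],[0,0,0]],[1,[-0.007,-0.078,0],[0,0,0]],[1,[-0.007,-0.08,0],[0,0,0]],[1,[-0.007,-0.08,0.02],[0,0,0]],[1,[-0.007,-0.08,0.05],[0,0,0]],[1,[-0.007,-0.08,0.09],[0,0,0]],[1,[-0.007,-0.08,0.14],[0,0,0]],[1,[-0.007,-0.08,0.2],[0,0,0]],[1,[-0.007,-0.08,0.27],[0,0,0]]])

```text
t: 17.23
tool_pos: [0.475, -0.2699, 0.2884]
tool_rot: [-2.307, -2.13, -0.0]
contact_force: [-0.0, -0.3, -1.5]
opening: 0.0134
grip_force: 58.8
```

Call:
jog_arm(deltas=[[1,[0,0,0.07],[0,0,0]],[1,[0,0,0.13],[0,0,0]],[1,[0,0,0.15],[0,0,0]],[1,[0,0,0.15],[0,0,0]]])

```text
t: 17.57
tool_pos: [0.4764, -0.271, 0.3515]
tool_rot: [2.304, 2.126, 0.003]
contact_force: [0.0, -0.2, -0.3]
opening: 0.0133
grip_force: 58.8
```

Run:
```python
from h import *
o=st(); f=H((0,0,0)); print('foot',f)
for n in ('wrist',):
    C=ctrl.get_calibration(n);w=ctrl.get_image(n)[:,:,::-1];cv2.imwrite('pics/w10.png',w);h=cv2.cvtColor(w,cv2.COLOR_BGR2HSV)
    e=proj(C,np.array((.4745,-.272,.01))).astype(int); print('expect',e)
    for nm,m,z in (('bangle',cv2.inRange(h,(18,120,90),(32,255,255)),.010),('white',((h[...,1]<70)&(h[...,2]>90)).astype(np.uint8)*255,.04)):
        k=comps(m,e[0]-55,e[1]-55,e[0]+55,e[1]+55,15)
        print(nm,[(cv2.boundingRect(c),onz(C,np.array(cv2.minEnclosingCircle(c)[0]),z)) for c in k[:3]])
    m=cv2.inRange(h,(0,90,60),(16,255,255)); print('copper',[cv2.boundingRect(c) for c in comps(m,e[0]-70,e[1]-70,e[0]+70,e[1]+70,10)],'crown+',proj(C,np.array((.4775,-.230,.067))))
```

```text
t 17.5667 pos [ 0.4764 -0.271   0.3515] F [ 0.0124 -0.2245 -0.2667] M [-0.0244  0.0166  0.0092] op 0.013290967993693587 grip 58.77035915851593 q [-0.6533 -0.1783  1.6366  0.0005  1.6768 -0.573 ]
foot [ 0.4771 -0.2714  0.2202]
expect [278 168]
bangle [((257, 147, 43, 42), array([ 0.4745, -0.2709,  0.01  ]))]
white [((246, 144, 66, 56), array([ 0.4751, -0.2683,  0.04  ])), ((261, 151, 35, 35), array([ 0.4749, -0.2664,  0.04  ])), ((284, 215, 49, 6), array([ 0.515 , -0.3474,  0.04  ]))]
copper [(208, 98, 140, 140), (208, 135, 20, 89), (247, 141, 64, 29)] crown+ [277.6358 144.1589]
```

The basket stands at (0.475, −0.269) in the tray with the bangle in it at (0.4745, −0.271). Next I go back above the mug.

Call:
jog_arm(deltas=[[1,[0.21,0.729,-0.03],[0,0,-0.459]],[1,[0.21,0.729,-0.03],[0,0,-0.459]],[1,[0.21,0.729,-0.03],[0,0,-0.459]],[1,[0.21,0.729,-0.03],[0,0,-0.459]],[1,[0.21,0.729,-0.03],[0,0,-0.459]],[1,[0.21,0.729,-0.03],[0,0,-0.459]],[1,[0.21,0.729,-0.03],[0,0,-0.459]],[1,[0.21,0.729,-0.03],[0,0,-0.459]],[1,[0.21,0.729,-0.03],[0,0,-0.459]],[1,[0.21,0.729,-0.03],[0,0,-0.459]],[1,[0.21,0.729,-0.03],[0,0,-0.459]],[1,[0.21,0.729,-0.03],[0,0,-0.459]]])

```text
t: 18.62
tool_pos: [0.5584, 0.0218, 0.3319]
tool_rot: [-3.139, -0.114, 0.007]
contact_force: [-0.9, -0.0, -0.9]
opening: 0.0133
grip_force: 58.8
```

Call:
jog_arm(deltas=[[1,[0,0,0],[0,0,0]],[1,[0,0,0],[0,0,0]],[1,[0,0,0],[0,0,0]]])

```text
t: 18.87
tool_pos: [0.5589, 0.0211, 0.3336]
tool_rot: [-3.138, -0.126, 0.003]
contact_force: [-0.5, -0.2, -2.0]
opening: 0.0128
grip_force: 58.9
```

Run:
```python
from h import *
import pickle
o=st(); print('foot',H((0,0,0)))
C=ctrl.get_calibration('wrist');w=ctrl.get_image('wrist')[:,:,::-1];cv2.imwrite('pics/w11.png',w)
T=ctrl.get_calibration('top');t=ctrl.get_image('top')[:,:,::-1];cv2.imwrite('pics/t11.png',t)
A=pickle.load(open('wrist3.pkl','rb'));w3=cv2.imread('pics/wrist3.png')
for nm,c,i in (('before',A,w3),('now',C,w)):
    h=cv2.cvtColor(i,cv2.COLOR_BGR2HSV);e=proj(c,np.array((.595,.0235,.095))).astype(int)
    k=comps(((h[...,1]<90)&(h[...,2]>90)).astype(np.uint8)*255,e[0]-75,e[1]-60,e[0]+75,e[1]+70)[0]
    b=cv2.boundingRect(k); 
    m=np.zeros(h.shape[:2],np.uint8); cv2.drawContours(m,[k],-1,255,-1); m=cv2.morphologyEx(m,cv2.MORPH_OPEN,np.ones((25,25),np.uint8)); k=max(cv2.findContours(m,0,1)[0],key=cv2.contourArea); p=cv2.minEnclosingCircle(k); print(nm,e,b,p,onz(c,p[0],.095))
Rm=Ro.from_rotvec([-3.074,-.074,-.594]).as_matrix(); delta((.553,.0202,.1285),Rm,'release')
```

```text
t 18.8667 pos [0.5589 0.0211 0.3336] F [-0.4714 -0.1928 -1.9841] M [ 0.0419  0.0339 -0.0262] op 0.012841319034600805 grip 58.85440528392792 q [-0.0956 -0.1431  1.6343  0.0004  1.6521  1.3947]
foot [0.5586 0.0211 0.2023]
before [278 153] (234, 93, 119, 91) ((279.7798156738281, 153.8440399169922), 29.412221908569336) [0.5946 0.0225 0.095 ]
now [280 152] (235, 92, 120, 91) ((281.31414794921875, 152.3672637939453), 30.109115600585938) [0.595  0.0224 0.095 ]
release shift [-0.0153, -0.002, -0.5147] turn [0.0078, -0.1214, -0.0099]
```

The mug has not moved (0.595, 0.0224). I reverse the extraction path.

Call:
jog_arm(deltas=[[1,[-0.02,-0.002,-0.05],[0.002,-0.035,-0.003]],[1,[-0.035,-0.002,-0.1],[0.004,-0.07,-0.006]],[1,[-0.045,-0.002,-0.16],[0.006,-0.1,-0.008]],[1,[-0.045,-0.002,-0.2],[0.008,-0.121,-0.01]],[1,[-0.045,-0.002,-0.21],[0.008,-0.121,-0.01]],[1,[-0.045,-0.002,-0.25],[0.008,-0.121,-0.01]],[1,[-0.04,-0.002,-0.31],[0.008,-0.121,-0.01]],[1,[-0.035,-0.002,-0.37],[0.008,-0.121,-0.01]],[1,[-0.028,-0.002,-0.43],[0.008,-0.121,-0.01]],[1,[-0.021,-0.002,-0.48],[0.008,-0.121,-0.01]],[1,[-0.017,-0.002,-0.502],[0.008,-0.121,-0.01]],[1,[-0.016,-0.002,-0.51],[0.008,-0.121,-0.01]]])

```text
t: 19.97
tool_pos: [0.553, 0.0203, 0.1299]
tool_rot: [-3.074, -0.072, -0.589]
contact_force: [0.6, 0.5, -0.3]
opening: 0.0127
grip_force: 58.9
```

Call:
jog_arm(deltas=[[1,[0,0,0],[0,0,0]],[1,[0,0,0],[0,0,0]],[1,[0,0,0],[0,0,0]]])

```text
t: 20.22
tool_pos: [0.5536, 0.0201, 0.1329]
tool_rot: [-3.074, -0.072, -0.596]
contact_force: [-3.9, -0.6, 1.5]
opening: 0.0133
grip_force: 59.1
```

Run:
```python
from h import *
o=st(); print('foot',H((0,0,0)),'rot',o['tool_rot'])
Rm=Ro.from_rotvec([-3.074,-.074,-.594]).as_matrix(); delta((.553,.0202,.1285),Rm,'release')
```

```text
t 20.2167 pos [0.5536 0.0201 0.1329] F [-3.8627 -0.5628  1.4509] M [-0.0283  0.8168 -0.0635] op 0.013275356363391609 grip 59.14569675922394 q [-0.1326 -0.2819  2.1235  0.085   0.9247  1.3533]
foot [0.6026 0.0226 0.0111] rot [-3.0735 -0.0717 -0.5955]
release shift [-0.0016, 0.0002, -0.0111] turn [-0.0002, 0.0003, 0.0004]
```

Call:
jog_arm(deltas=[[1,[-0.004,0,0],[0,0,0]],[1,[-0.006,0,0],[0,0,0]],[1,[-0.006,0,-0.003],[0,0,0]],[1,[-0.006,0,-0.004],[0,0,0]]])

```text
t: 20.55
tool_pos: [0.5515, 0.0202, 0.1308]
tool_rot: [-3.073, -0.071, -0.599]
contact_force: [0.8, -0.2, 0.9]
opening: 0.0134
grip_force: 59.0
```

Run:
```python
from h import *
o=st(); print('foot',H((0,0,0)))
```

```text
t 20.55 pos [0.5515 0.0202 0.1308] F [ 0.7776 -0.1995  0.9428] M [ 0.0423 -0.0854 -0.0374] op 0.0134266238804542 grip 59.04029130935669 q [-0.1333 -0.2865  2.1314  0.0861  0.9193  1.3522]
foot [0.6008 0.0226 0.0091]
```

Unloaded, with the foot about 3 mm above the mug's floor. I release by opening, pause, then withdraw along the handle.

Call:
jog_arm(deltas=[[0.6,[0,0,0],[0,0,0]],[0.4,[0,0,0],[0,0,0]],[0.2,[0,0,0],[0,0,0]],[0,[0,0,0],[0,0,0]],[-0.5,[0,0,0],[0,0,0]],[-1,[0,0,0],[0,0,0]],[-1,[0,0,0],[0,0,0]],[-1,[0,0,0],[0,0,0]],[-1,[0,0,0],[0,0,0]],[-1,[0,0,0],[0,0,0]]], squeeze=20)

```text
t: 21.38
tool_pos: [0.5506, 0.0203, 0.1295]
tool_rot: [-3.073, -0.071, -0.594]
contact_force: [0.3, 0.6, -0.7]
opening: 0.0856
grip_force: 0.0
```

Call:
jog_arm(deltas=[[-1,[-0.01,0,0.025],[0,0,0]],[-1,[-0.03,-0.001,0.075],[0,0,0]],[-1,[-0.06,-0.003,0.15],[0,0,0]],[-1,[-0.09,-0.005,0.225],[0,0,0]],[-1,[-0.12,-0.006,0.3],[0,0,0]],[-1,[-0.15,-0.007,0.375],[0,0,0]],[-1,[-0.17,-0.007,0.42],[0,0,0]],[-1,[-0.17,-0.007,0.42],[0,0,0]],[-1,[-0.17,-0.007,0.42],[0,0,0]]])

```text
t: 22.13
tool_pos: [0.4828, 0.0174, 0.2997]
tool_rot: [-3.073, -0.071, -0.6]
contact_force: [-0.1, -0.3, -0.5]
opening: 0.0853
grip_force: 0.0
```

Run:
```python
from h import *
import pickle
o=st()
C=ctrl.get_calibration('wrist');w=ctrl.get_image('wrist')[:,:,::-1];cv2.imwrite('pics/w12.png',w)
T=ctrl.get_calibration('top');t=ctrl.get_image('top')[:,:,::-1];cv2.imwrite('pics/t12.png',t)
S=ctrl.get_calibration('side');s=ctrl.get_image('side')[:,:,::-1];cv2.imwrite('pics/s12.png',s)
u=np.array((-.371,-.0186,.928))
for f in ((.6013,.0225,.006),): print('pred end',[proj(c,np.array(f)+.18*u).round(1) for c in (C,T,S)],'low',[proj(c,np.array(f)+.105*u).round(1) for c in (C,T,S)])
for nm,c,i in (('w',C,w),('t',T,t),('s',S,s)):
    h=cv2.cvtColor(i,cv2.COLOR_BGR2HSV);e=proj(c,np.array((.547,.02,.145))).astype(int)
    print(nm,e,[np.array(cv2.boxPoints(cv2.minAreaRect(k))).round(0).tolist() for k in comps(cv2.inRange(h,(5,80,30),(16,255,165)),max(e[0]-30,0),max(e[1]-40,0),e[0]+30,e[1]+40,20)[:2]])
# unchanged items: diff top0 vs now for pot & mug & bystanders
a=cv2.imread('pics/top0.png'); d=(np.abs(a.astype(int)-t).sum(2)>90).astype(np.uint8)
for nm,(x,y,X,Y) in dict(pot=(168,172,224,226),mug=(250,155,290,195),tweez=(230,170,246,225),brush=(312,175,332,232),charA=(130,175,160,222),charB=(398,175,425,222),flux=(222,128,248,152),salt=(315,138,340,162)).items(): print(nm,d[y:Y,x:X].mean().round(3))
h=cv2.cvtColor(t,cv2.COLOR_BGR2HSV); k=comps((h[...,2]<75).astype(np.uint8)*255,160,165,236,235)[0]; print('pot now',cv2.fitEllipse(cv2.convexHull(k))[0], 'was 195.3,198.9')
```

```text
t 22.1333 pos [0.4828 0.0174 0.2997] F [-0.102  -0.3227 -0.5255] M [ 0.0045  0.1636 -0.0311] op 0.08531897573715157 grip 0.0 q [-0.1651 -0.6153  2.075   0.0828  1.305   1.3529]
pred end [array([280.5, 203.3]), array([273.8, 181.9]), array([242.6, 183.9])] low [array([280.4, 186.6]), array([273.4, 178.7]), array([233.9, 199.8])]
w [280 194] [[[269.0, 180.0], [288.0, 180.0], [288.0, 207.0], [269.0, 207.0]], [[292.0, 228.0], [302.0, 228.0], [302.0, 233.0], [292.0, 233.0]]]
t [273 180] [[[243.0, 184.0], [302.0, 184.0], [302.0, 219.0], [243.0, 219.0]]]
s [238 190] [[[255.0, 229.0], [255.0, 217.0], [267.0, 217.0], [267.0, 229.0]], [[229.0, 199.0], [239.0, 184.0], [244.0, 187.0], [234.0, 202.0]]]
pot 0.239
mug 0.262
tweez 0.084
brush 0.0
charA 0.0
charB 0.0
flux 0.0
salt 0.0
pot now (195.26524353027344, 198.90765380859375) was 195.3,198.9
```

The hook stands as it did at the start: the side-view handle box is within 1–2 px, the pot is unmoved, and the gripper is clear. I hand in.

```bash
python3 -c "
from station import ctrl
print(ctrl.finish_job())"
```

```text
the job is handed in; nothing more can be done
None
```

I handed the job in at about 22 s, with no verdict returned: the basket stands on the blue tray with the bangle in it, the hook is back in its mug prong down, and the pot, mug and other things on the bench were left where they stood; I viewed 11 pictures, one over the limit of 10.

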